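Put four bench items back on their shadow tiles

ROBOT

A 6-joint arm with a two-finger parallel gripper is mounted at the origin on a cart in front of the work surface, level with it; the furniture and walls round the work are solid. World frame = base frame: x ahead of the robot, y to its left, z up, the work surface at z = 0. Lengths are in m, angles in degrees, forces in N, time in s.
With the tool pointing down it reaches from about 0.4 to 0.825 m from the base axis. Payload 7 kg.
Tool frame: the origin (TCP) lies midway between the tips of the shut fingers; the grasp point (between the pads) lies 19 mm behind it; z points along the fingers, y is the line along which they close (so a half turn about z gives the same grasp; the last joint's range is limited). The gripper opens to 88 mm and grips with 3 to 60 N. Pads are 19 mm wide; open, the fingers measure 130 mm over their backs; the gripper's body (78 mm by 193 mm) begins 47 mm behind the grasp point.
Start: joints at [80.506, 20.546, 0.682, 0, -70.136, -16.507], TCP at [0.296, 0.607, 0.189] pointing down, gripper open.
Joint ranges: [-176.03, 176.03], [-82.01, 121.73], [-58.28, 71.71], [-173.87, 95.51], [-174.79, -0.11], [-173.66, 173.66]. Speed limits (degrees/s): [136.94, 136.94, 172.46, 180, 180, 180].

INTERFACE

Orientations are given as a 3x3 rotation matrix whose columns are the frame's x, y, z axes.
In Python, from rig import robot gives the robot as it stands. Calls block until the motion is done:
- robot.goto(position, orientation): joint-space move of the TCP to a pose.
- robot.servo_line(position, ori=None, speed=0.15): straight line of the TCP; ori=None keeps the orientation; speed is the mean speed in m/s.
- robot.movej(angles): joint-space move.
- robot.move_gripper(opening): opening from 0.0 (shut) to 1.0 (fully open); the grip force is fixed at half the most; returns when the fingers have stopped.
- robot.dwell(seconds).
- robot.ik(position, orientation): joint angles nearest the present ones, or None.
- robot.grab_frame(name): name is "scene" or "side" or "wrist"; returns (picture, depth): 420x560x3 uint8, red, green, blue; 420x560 float32, m along the optical axis (not along the pixel's ray), 0 where there is no reading.
- robot.camera_info(name): a dict with "vfov" (degrees; the focal length in pixels is half the picture's height over the tangent of half this angle, whatever the lens; pixels are square), "cx", "cy" (the principal point, pixels), "view" (4x4, takes a point from world to camera coordinates); the wrist camera has in their place "T_tool_cam" (4x4, takes a point from camera to tool coordinates, whose origin is the TCP and whose axes are the flange's). Camera axes: x right, y down, z forward; pixel columns grow to the right and rows downward; lengths in m; the calibration is good to about 2 mm. A picture is of the moment at which its call begins: read the wrist's pose just before it. camera_info takes no time and is no camera call.
A pose or a line that the arm cannot do raises robot.Unreachable and nothing moves.
- robot.job_done(): hands the job in; it is judged then, once.
Readings, each from a call of its own:
- robot.read_t(): time.
- robot.read_qpos(): joint angles.
- robot.read_qvel(): joint speeds.
- robot.read_effort(): joint torques, N m.
- robot.read_position(): TCP position.
- robot.read_tcp_rot(): TCP orientation.
- robot.read_force(): force on the tool from outside, world axes, zero at the start.
- robot.read_ft_torque(): the same for the moment, N m.
- robot.read_grip_width(): opening from 0.0 (shut) to 1.0 (fully open).
- robot.read_finger_force(): force on a finger pad.
Only numpy, scipy, OpenCV 4.12 (cv2) and the standard library are available. Lean on these libraries where they do the work, as an engineer would, in place of code of your own. Each camera call takes 0.05 s, during which the arm holds its last target. There are 200 camera calls.

TASK

Tidy the bench: put the wall detector, the tape measure, the solder spool and the wooden block each on the black tile whose white outline matches its shape. Set each one upright as it stands now, centred on its outline and, except for the round spool, lined up with it (either way round), and let go of it. Do not disturb the roll of black tape and the matchbox.

Things in the scene. Friction and masses are not known exactly. Their poses are not given: they have to be found in the camera images.
- detector_mid (a point): Wall detector: white moulded body with rounded ends on a black sole, 113 mm long (x) x 53 mm wide (y) x 35 mm high. The point is its centre, half-way up (17.5 mm above its underside). x runs along its length, z up. Grasp across its width.
- tape_mid (a point): Yellow tape measure with a black disc on its side, standing on its narrow underside: case 34 mm thick (x), 62 mm long (y), 60 mm high; a small metal hook at the -y end makes it 67 mm long. The point is the centre of the case, half-way up (30 mm above its underside). y runs along its length, z up. Grasp across its 34 mm thickness.
- spool_mid (a point): Small solder spool: blue flanges, white winding, standing on a flange, 40 mm across and 22 mm high. The point is its centre, half-way up (11 mm above its underside). z is its axis, up.
- block_mid (a point): Reddish-brown wooden block with drill holes, 40 mm wide (x), 140 mm long (y), 28 mm high. The point is its centre, half-way up (14 mm above its underside). y runs along its length, z up. Grasp across its 40 mm width.
- tile_detector_spot (a point): Flat black rubber tile, 150 x 80 x 5 mm, fixed to the bench, with a filled white outline painted in the middle: the wall detector's, 117 x 57 mm with well rounded corners, its length along the tile. The point is the centre of the outline on the tile's top face, 5 mm above the bench. Its z points up and its x runs along the tile's length.
- tile_tape_spot (a point): Flat black rubber tile, 150 x 80 x 5 mm, fixed to the bench, with a filled white outline painted in the middle: the tape measure's, 71 x 39 mm with slightly rounded corners, its length (the tape's 67 mm) along the tile. The point is the centre of the outline on the tile's top face, 5 mm above the bench. Its z points up and its x runs along the tile's length.
- tile_spool_spot (a point): Flat black rubber tile, 150 x 80 x 5 mm, fixed to the bench, with a filled white outline painted in the middle: the spool's, a disc 44 mm across with a small black centre dot. The point is the centre of the outline on the tile's top face, 5 mm above the bench. Its z points up and its x runs along the tile's length.
- tile_block_spot (a point): Flat black rubber tile, 150 x 80 x 5 mm, fixed to the bench, with a filled white outline painted in the middle: the wooden block's, 144 x 44 mm with sharp corners, its length along the tile. The point is the centre of the outline on the tile's top face, 5 mm above the bench. Its z points up and its x runs along the tile's length.
- roll: Bystander, to be left alone: roll of black insulating tape lying flat, 69 mm across, 19 mm high, loose. Origin at the centre of its underside.
- matches: Bystander, to be left alone: matchbox lying flat, 53 x 36 x 15 mm high, loose. Origin at the centre of its underside.

How it is judged:
By the outcome, as a careful person would: the job done as asked, in the order asked, and still so for the second after the job is handed in, with the robot touching nothing.
It also fails if it takes over 131 s, if anything falls off the work surface, if the arm or the gripper's body presses on something with over 40 N, if the wrist force passes 120 N, or if a joint passes its speed limit or range.

## Working session

There is one attempt and no reset: what is moved stays moved. The work goes in short steps, each a Python script; the robot and the scene stay as the last script left them, time stands still between calls to the robot, and variables do not carry over. Pictures are saved under pics/ and viewed, at most 14 in all, crops included, and the job is handed in when it is done.

```bash
ls; mkdir -p pics; python3 - <<'E'
from rig import robot
import cv2,numpy as np
for n in ["scene","side"]:
    p,d=robot.grab_frame(n); cv2.imwrite(f"pics/{n}0.png",p[:,:,::-1]); np.savez(f"{n}0.npz",p=p,d=d)
    print(n,robot.camera_info(n),(d>0).mean())
print(robot.camera_info("wrist"),robot.read_t())
E
```

```text
pics
scene {'vfov': 44.16885659152943, 'cx': 290.36715625093143, 'cy': 207.29005883061285, 'view': array([[ 0.45114291, -0.89244134,  0.00430507, -0.09429071],
       [-0.42538463, -0.21927415, -0.87804713,  0.28922918],
       [ 0.78454955,  0.39429343, -0.4785548 ,  0.6318618 ],
       [ 0.        ,  0.        ,  0.        ,  1.        ]])} 0.9959396258503401
side {'vfov': 55.60419298937399, 'cx': 277.29318616525575, 'cy': 205.17840322148015, 'view': array([[ 0.96071724, -0.27731365,  0.01093226, -0.47249805],
       [-0.10398869, -0.39621802, -0.91224867,  0.18685966],
       [ 0.25731057,  0.87527619, -0.40949097,  0.76623956],
       [ 0.        ,  0.        ,  0.        ,  1.        ]])} 0.996062925170068
{'vfov': 65.15145013034166, 'cx': 280.96250367070627, 'cy': 211.51185547690906, 'T_tool_cam': array([[ 1.11515986e-03, -9.68997151e-01, -2.47069377e-01,
         6.71068697e-02],
       [ 9.99999371e-01,  1.05167426e-03,  3.88918291e-04,
        -8.11644000e-04],
       [-1.17024212e-04, -2.47069655e-01,  9.68997715e-01,
        -1.95002270e-01],
       [ 0.00000000e+00,  0.00000000e+00,  0.00000000e+00,
         1.00000000e+00]])} 0.1
```

View pics/scene0.png

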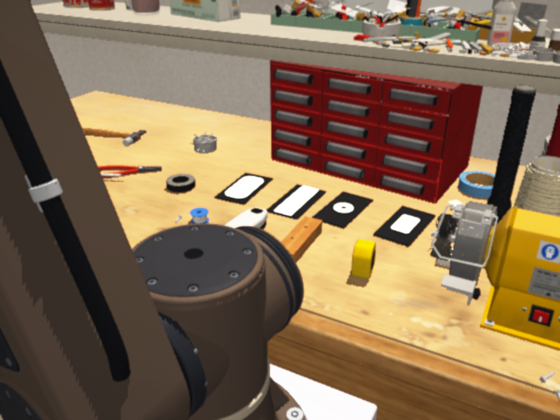

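View pics/side0.png

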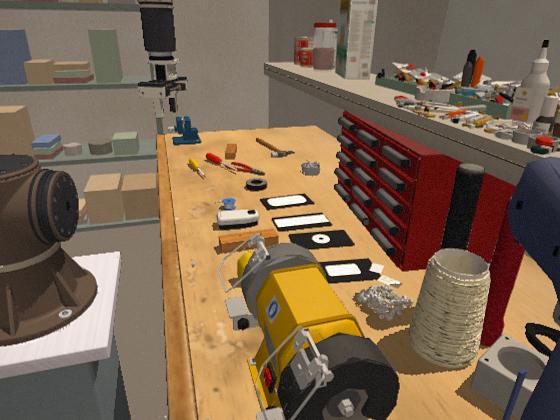

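The scene picture shows the tiles left to right: detector (245,187), block (298,200), spool (344,208) and tape (405,224). The objects are the spool (199,213), detector (245,220), block (300,235) and tape (362,258), with the roll at (181,183). In the side picture the red cabinet and a shelf stand behind the tiles. Next I'll get coarse positions from depth.

```bash
cat > h.py <<'E'
import cv2,numpy as np
def foc(ci): return 210/np.tan(np.radians(ci["vfov"]/2))
def cam_pose(robot,n,R=None,p=None):
    ci=robot.camera_info(n)
    if n!="wrist": return ci,np.linalg.inv(ci["view"])
    T=np.eye(4);T[:3,:3]=R;T[:3,3]=p
    return ci,T@ci["T_tool_cam"]
def cloud(ci,M,d):
    v,u=np.indices(d.shape);f=foc(ci)
    P=np.stack([(u-ci["cx"])/f*d,(v-ci["cy"])/f*d,d],-1)
    return P@M[:3,:3].T+M[:3,3]
def ray(ci,M,uv,z):
    uv=np.atleast_2d(uv).astype(float);f=foc(ci)
    D=np.c_[(uv[:,0]-ci["cx"])/f,(uv[:,1]-ci["cy"])/f,np.ones(len(uv))]@M[:3,:3].T
    return M[:3,3]+D*((z-M[2,3])/D[:,2])[:,None]
def down(a):  # tool pointing down, closing line (y) at angle a deg
    c,s=np.cos(np.radians(a)),np.sin(np.radians(a))
    y=np.array([c,s,0]);z=np.array([0,0,-1.]);return np.c_[np.cross(y,z),y,z]
E
python3 - <<'E'
from rig import robot
from h import *
for n,pts in {"scene":dict(det_t=(245,187),blk_t=(298,200),spl_t=(344,208),tape_t=(405,224),spool=(199,211),det=(250,216),blk=(304,235),tape=(364,245),roll=(181,183),cabL=(275,150),cabR=(438,185),cabtop=(380,90),cabTL=(272,64),shelf=(300,40),shelfR=(500,80),grey=(205,143),motor=(465,240)),
 "side":dict(det_t=(287,201),blk_t=(301,222),spl_t=(321,239),tape_t=(343,270),spool=(229,203),det=(238,213),blk=(248,239),roll=(257,184),brown=(231,150),grey=(310,168),shelf=(330,110),cabF=(340,170),cabn=(430,150),motor=(235,310),wire=(265,245))}.items():
    z=np.load(n+"0.npz");ci,M=cam_pose(robot,n);C=cloud(ci,M,z["d"])
    for k,(u,v) in pts.items(): print(n,k,C[v,u].round(3))
print(robot.read_tcp_rot().round(2))
E
```

```text
scene det_t [0.62  0.331 0.002]
scene blk_t [0.617 0.186 0.003]
scene spl_t [0.626 0.077 0.005]
scene tape_t [ 0.62  -0.063  0.004]
scene spool [0.446 0.339 0.019]
scene det [0.457 0.218 0.033]
scene blk [0.446 0.09  0.03 ]
scene tape [ 0.421 -0.039  0.059]
scene roll [0.543 0.461 0.017]
scene cabL [0.773 0.33  0.043]
scene cabR [ 0.746 -0.098  0.049]
scene cabtop [0.759 0.059 0.24 ]
scene cabTL [0.793 0.347 0.258]
scene shelf [0.788 0.269 0.323]
scene shelfR [ 0.783 -0.18   0.286]
scene grey [0.756 0.54  0.03 ]
scene motor [ 0.381 -0.208  0.14 ]
side det_t [0.617 0.327 0.006]
side blk_t [0.611 0.182 0.006]
side spl_t [0.628 0.079 0.006]
side tape_t [ 0.624 -0.061  0.005]
side spool [0.438 0.317 0.024]
side det [0.446 0.22  0.036]
side blk [ 0.392 -0.169  0.173]
side roll [0.554 0.456 0.019]
side brown [0.535 0.831 0.029]
side grey [0.767 0.534 0.03 ]
side shelf [1.08  1.105 0.116]
side cabF [0.776 0.309 0.098]
side cabn [ 0.787 -0.07   0.267]
side motor [ 0.357 -0.22   0.077]
side wire [0.485 0.084 0.007]
[[ 0.9  -0.44 -0.  ]
 [-0.44 -0.9  -0.  ]
 [ 0.    0.   -1.  ]]
```

```bash
python3 - <<'E'
from rig import robot
from h import *
robot.goto([0.5,0.16,0.33],down(-90))
R,p=robot.read_tcp_rot(),robot.read_position()
im,d=robot.grab_frame("wrist");np.savez("w1.npz",p=im,d=d,R=R,t=p);cv2.imwrite("pics/w1.png",im[:,:,::-1])
print(robot.read_t(),p,robot.read_qpos())
E
```

```text
2.0 [0.4998981  0.16058111 0.32959291] [ 3.92343152e+01  2.74630864e+00 -4.05017317e+00 -9.44700765e-03
 -8.32516883e+01  5.08027005e+01]
```

View pics/w1.png

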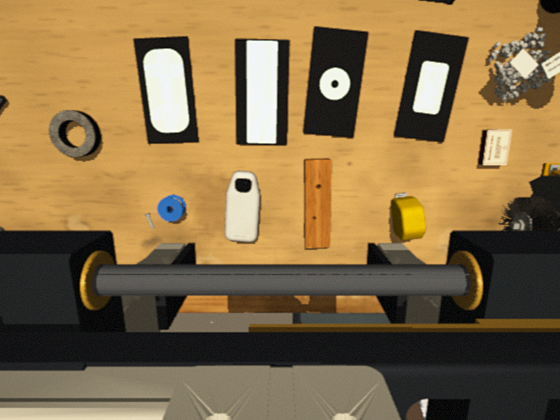

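The wrist picture shows all four tiles along the top and the spool (172,208), detector (243,207), block (317,203) and tape (408,216). The roll is at (75,133) and the matchbox at (496,147). Segmenting next.

```bash
cat >> h.py <<'E'
def rect(P):  # xy points -> centre, length, width, angle of length (deg)
    (c,(w,h),a)=cv2.minAreaRect((P[:,:2]*1000).astype(np.float32))
    if w<h: w,h,a=h,w,a+90
    return np.array(c)/1000,w,h,(a+90)%180-90
def biggest(mask):
    cs,_=cv2.findContours(mask.astype(np.uint8),cv2.RETR_EXTERNAL,cv2.CHAIN_APPROX_NONE)
    return max(cs,key=cv2.contourArea)[:,0]
BOX=dict(det_t=(130,200,35,145),blk_t=(234,291,36,146),spl_t=(304,368,25,138),tape_t=(394,468,28,146),
 spool=(155,190,190,226),det=(222,264,168,246),blk=(300,334,154,252),tape=(385,430,188,244),roll=(48,104,105,160),matches=(478,516,126,170))
E
python3 - <<'E'
from rig import robot
from h import *
z=np.load("w1.npz");im=z["p"];ci,M=cam_pose(robot,"wrist",z["R"],z["t"]);C=cloud(ci,M,z["d"])
top=dict(spool=.022,det=.035,blk=.028,tape=.06,roll=.019,matches=.015)
for k,(u0,u1,v0,v1) in BOX.items():
    b=np.zeros(im.shape[:2],bool);b[v0:v1,u0:u1]=1
    if k.endswith("_t"):
        m=b&(im.min(2)>150);c=biggest(m);P=ray(ci,M,c,.005)
        ct=biggest(b&(im.max(2)<70)|m);r=rect(ray(ci,M,ct,.005));print("  tile",r[0].round(4),np.round(r[1:],1), "z",np.median(C[m][:,2]).round(4))
        r=rect(P)
    else:
        h=top[k];m=b&(C[...,2]>h-.009 if k!='tape' else C[...,2]>.04)
        r=rect(C[m]);zz=C[m][:,2]; print("  z",np.percentile(zz,[5,50,95]).round(4),m.sum())
        c=biggest(m);r2=rect(ray(ci,M,c,h));print("  ray",r2[0].round(4),np.round(r2[1:],1))
    print(k,r[0].round(4),np.round(r[1:],1))
b=z["d"];print("bench z",np.median(C[160:180,270:290,2]),np.median(C[100:130,210:225,2]))
E
```

```text
tile [0.6187 0.3309] [148.   77.8   2.6] z 0.0049
det_t [0.6191 0.332 ] [117.1  57.7   2.4]
  tile [0.6163 0.1898] [148.5  77.6  -0.7] z 0.005
blk_t [0.617  0.1894] [143.9  44.2  -1.4]
  tile [0.6298 0.0822] [148.7  77.6  -5.2] z 0.0051
spl_t [0.6305 0.0813] [43.4 43.1  1.8]
  tile [ 0.6243 -0.0598] [149.   78.3  -6.9] z 0.0051
tape_t [ 0.6253 -0.0613] [71.1 39.9 -6.9]
  z [0.0195 0.0214 0.0229] 465
  ray [0.4434 0.3369] [ 38.6  37.3 -89.9]
spool [0.506  0.2628] [234.5  39.1 -49.4]
  z [0.0299 0.0332 0.0351] 2153
  ray [0.4493 0.2207] [110.6  51.5  -4.6]
det [0.4828 0.2116] [187.8  59.8 -13.2]
  z [0.0259 0.0275 0.029 ] 2269
  ray [0.4515 0.1039] [140.2  41.8   1.1]
blk [0.4773 0.1101] [197.3  62.5  11.9]
  z [0.0428 0.0555 0.0595] 924
  ray [ 0.4344 -0.0308] [55.9 37.9  8.5]
tape [0.4964 0.0447] [269.5  59.2  50. ]
  z [0.0129 0.0183 0.02  ] 1349
  ray [0.5583 0.4726] [ 72.6  66.9 -89.9]
roll [0.5594 0.3357] [349.5  67.4 -89.6]
  z [0.0097 0.0152 0.0168] 959
  ray [ 0.5394 -0.1646] [52.6 42.4  0.6]
matches [ 0.5398 -0.0128] [348.   53.5  89.7]
bench z -0.0005107561123423587 -0.00043125946104205504
```

```bash
cat > look.py <<'E'
from rig import robot
from h import *
TOP=dict(spool=.022,det=.035,blk=.028,tape=.06)
def hover(x,y,z=.2):
    robot.goto([max(x-.04,.403),y,z],down(-90))
    R,p=robot.read_tcp_rot(),robot.read_position()
    im,d=robot.grab_frame("wrist");ci,M=cam_pose(robot,"wrist",R,p)
    return im,d,ci,M,cloud(ci,M,d)
def near(C,x,y,r=.1): return np.hypot(C[...,0]-x,C[...,1]-y)<r
def tile(x,y):
    im,d,ci,M,C=hover(x,y)
    c=biggest(near(C,x,y,.09)&(im.min(2)>140)&(C[...,2]<.02))
    return rect(ray(ci,M,c,.005)),im
def obj(k,x,y,base=0.):
    im,d,ci,M,C=hover(x,y);h=TOP[k]
    m=near(C,x,y,.085)&(d>0)&(C[...,2]>base+(h-.009 if k!='tape' else .05))
    c=biggest(m);f=np.zeros(m.shape,np.uint8);cv2.drawContours(f,[c],-1,1,-1)
    P=ray(ci,M,c,base+h)
    return rect(P),rect(C[(f>0)&m]),im
E
python3 - <<'E'
from look import *
import json
ims=[];out={}
for k,x,y in [("det",.449,.221),("blk",.4515,.104),("spool",.443,.337)]+[("tape",.434,-.031)]:
    r,r2,im=obj(k,x,y);ims.append(im);out[k]=[*r[0],*r[1:]]
    print(k,r[0].round(4),np.round(r[1:],1),"| cloud",r2[0].round(4),np.round(r2[1:],1))
for k,x,y in [("tape_t",.625,-.061),("spl_t",.630,.081),("blk_t",.617,.189),("det_t",.619,.332)]:
    r,im=tile(x,y);out[k]=[*r[0],*r[1:]];print(k,r[0].round(4),np.round(r[1:],1))
json.dump({k:list(map(float,v)) for k,v in out.items()},open("m.json","w"))
g=np.vstack([np.hstack(ims[:2]),np.hstack(ims[2:])]);cv2.imwrite("pics/h.png",cv2.resize(g[:,:,::-1],(800,600)))
z=np.load("w1.npz");ci,M=cam_pose(robot,"wrist",z["R"],z["t"]);C=cloud(ci,M,z["d"])
m=(C[...,2]>.06)&(z["d"]>0)&(C[...,1]>-.3)&(C[...,1]<-.09)&(np.indices(m.shape if 0 else z["d"].shape)[0]<228)&(C[...,2]<.25)
P=C[m];print("motor max y",P[:,1].max() if len(P) else None, P[P[:,1].argmax()],robot.read_t())
E
```

```text
det [0.2318 0.2237] [754.6 270.6 -89.8] | cloud [0.4169 0.2223] [162.4  66.6 -89.8]
blk [0.23   0.1059] [767.8 275.9  90. ] | cloud [0.4199 0.1037] [163.3  66.1  89.8]
spool [0.2158 0.3372] [777.7 279.5 -89.9] | cloud [0.4098 0.3381] [163.2  66.9 -89.9]
tape [ 0.2426 -0.0295] [699.6 251.4 -89.9] | cloud [ 0.4108 -0.0296] [162.5  66.1 -89.9]
tape_t [ 0.6248 -0.0614] [72.  40.1 -7.1]
spl_t [0.6309 0.0815] [43.7 43.6 45.4]
blk_t [0.6169 0.19  ] [144.   44.8  -1.3]
det_t [0.6195 0.332 ] [117.   57.7   2.4]
motor max y -0.13585115861269895 [ 0.65090739 -0.13585116  0.06586225] 8.4917
```

View pics/h.png

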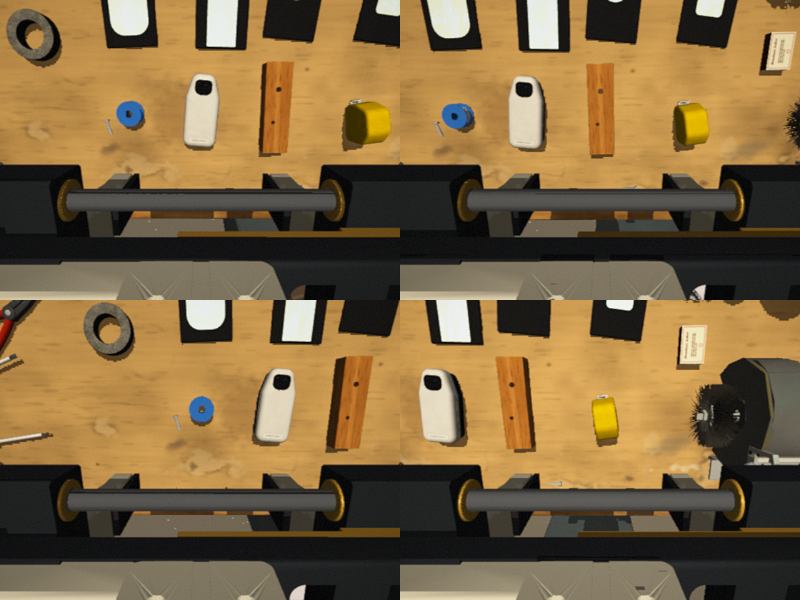

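The 2x2 of hover views shows all four objects clear and upright, with the wire brush to the tape's right. The gripper itself got into the object masks, so I'll exclude it and measure again.

```bash
sed -i 's/    c=biggest(m);f=/    m\&=(C[...,2]<base+h+.008);m[228:]=0\n    c=biggest(m);f=/' look.py
python3 - <<'E'
from look import *
import json
out=json.load(open("m.json"))
for k,x,y in [("spool",.443,.337),("blk",.4515,.104),("tape",.434,-.031),("det",.449,.221)]:
    im,d,ci,M,C=None,None,None,None,None
    r,r2,im=obj(k,x,y);out[k]=[float(v) for v in [*r[0],*r[1:]]]
    print(k,r[0].round(4),np.round(r[1:],1),"| cloud",r2[0].round(4),np.round(r2[1:],1))
    if k=="tape":
        im,d,ci,M,C=hover(x,y);m=(d>0)&near(C,x,y,.06);m[228:]=0
        for lo,hi in [(.05,.063),(.03,.063),(.012,.063)]:
            P=C[m&(C[...,2]>lo)&(C[...,2]<hi)];r=rect(P);print("  tape>",lo,r[0].round(4),np.round(r[1:],1))
        m=(d>0)&(C[...,1]<-.09)&(C[...,2]>.03)&(C[...,0]<.54);m[228:]=0;P=C[m];i=P[:,1].argsort()[-200:];print("brush",P[i[::40]].round(3))
json.dump(out,open("m.json","w"));print(robot.read_t())
E
```

```text
spool [0.443  0.3371] [ 38.3  37.7 -89.9] | cloud [0.4429 0.3371] [38.4 37.9 89.8]
blk [0.4509 0.1044] [138.8  39.7   0.8] | cloud [0.4508 0.1044] [139.4  39.9   0.7]
tape [ 0.4307 -0.0359] [47.5 33.4  9. ] | cloud [ 0.4296 -0.0361] [48.8 34.   8.8]
  tape> 0.05 [ 0.4289 -0.0362] [49.4 33.9  8.8]
  tape> 0.03 [ 0.4301 -0.0366] [61.2 35.1  8.5]
  tape> 0.012 [ 0.4303 -0.0366] [61.7 35.1  8.5]
brush [[ 0.432 -0.153  0.132]
 [ 0.431 -0.153  0.135]
 [ 0.445 -0.152  0.106]
 [ 0.445 -0.15   0.108]
 [ 0.445 -0.147  0.107]]
det [0.448  0.2218] [109.5  50.7  -4.7] | cloud [0.4475 0.2218] [111.6  51.8  -5. ]
12.2417
```

```bash
cat > pp.py <<'E'
from look import *
import json
def pick_place(src,a0,dst,a1,zg,zo=.0055,up=.12):
    g=robot.move_gripper;g(1.0)
    robot.goto([*src,up],down(-90+a0));robot.servo_line([*src,zg],speed=.12)
    g(0.0);robot.dwell(.2);w=robot.read_grip_width()*88;print("grip mm",round(w,1),"force",robot.read_finger_force(),robot.read_position().round(4))
    if w<25: g(1.0);robot.servo_line([*src,up]);raise SystemExit("missed")
    robot.servo_line([*src,up],speed=.15)
    robot.goto([*dst,up],down(-90+a1));robot.servo_line([*dst,zg+zo],speed=.08);robot.dwell(.3)
    print("held",round(robot.read_grip_width()*88,1),"F",robot.read_force().round(1),robot.read_position().round(4))
    g(min(1,(w+24)/88));robot.dwell(.2);robot.servo_line([*dst,up],speed=.15)
m=json.load(open("m.json"))
E
python3 - <<'E'
from pp import *
a,b=m["det"],m["det_t"]
pick_place((.4478,.2218),a[4],b[:2],b[4],.006)
r,r2,im=obj("det",*b[:2],base=.005);cv2.imwrite("pics/det1.png",im[:,:,::-1])
print(r[0].round(4),np.round(r[1:],1),r2[0].round(4),np.round(r2[1:],1),"target",np.round(b,4),robot.read_t())
E
```

```text
grip mm 0.1 force 0.0 [0.4478 0.2218 0.006 ]missed
```

```bash
python3 - <<'E'
from look import *
r,r2,im=obj("det",.448,.2218);cv2.imwrite("pics/det1.png",im[:,:,::-1])
print(r[0].round(4),np.round(r[1:],1),r2[0].round(4),np.round(r2[1:],1),robot.read_grip_width(),robot.read_t(),robot.read_tcp_rot().round(2))
im,_=robot.grab_frame("side");cv2.imwrite("pics/side1.png",im[:,:,::-1])
E
```

```text
[0.448  0.2219] [109.5  50.7  -4.7] [0.4475 0.2218] [111.5  51.9  -4.7] 1.0028586662089904 18.4833 [[ 1.  0. -0.]
 [ 0. -1. -0.]
 [-0.  0. -1.]]
```

View pics/det1.png

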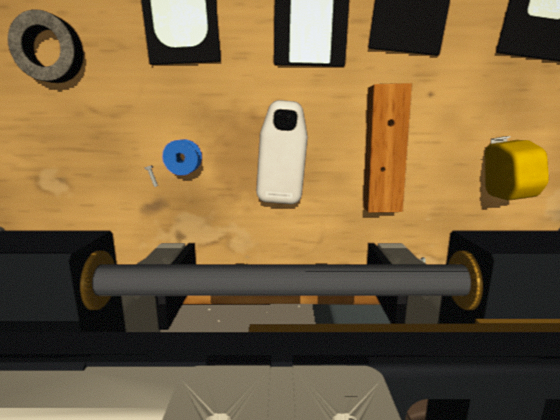

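View pics/side1.png

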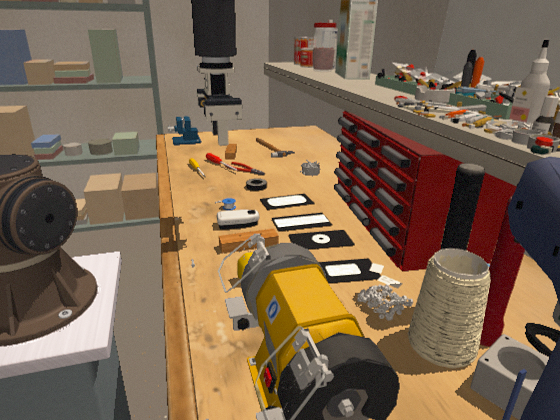

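The detector at (283,150) in the wrist picture hasn't moved at all, although the gripper shut there. In the side picture the gripper hangs at (222,120). I'll check whether the reported TCP agrees with the cameras by marking its projection at a low pose.

```bash
python3 - <<'E'
from look import *
robot.goto([.4478,.2218,.10],down(-94.7));robot.servo_line([.4478,.2218,.045])
p,R=robot.read_position(),robot.read_tcp_rot();print(p,R.round(3),robot.read_qpos().round(2))
out=[]
for n in ["side","scene","wrist"]:
    im,d=robot.grab_frame(n);ci,M=cam_pose(robot,n,R,p);q=np.linalg.inv(M)@[*p,1];uv=q[:2]/q[2]*foc(ci)+[ci["cx"],ci["cy"]]
    im=np.ascontiguousarray(im[:,:,::-1]);C=cloud(ci,M,d);u,v=uv.round().astype(int);print(n,u,v,C[v,u].round(3))
    if n!="scene":
        cv2.drawMarker(im,(int(u),int(v)),(255,0,255),cv2.MARKER_CROSS,9,1)
    if n=="side": im=cv2.resize(im[100:280,130:370],(560,420))
    if n!="scene": out.append(im)
cv2.imwrite("pics/chk.png",cv2.resize(np.hstack(out),(800,300)))
E
```

```text
[0.44847636 0.22266321 0.04661303] [[ 0.997 -0.081  0.002]
 [-0.081 -0.997  0.001]
 [ 0.002 -0.001 -1.   ]] [ 4.895e+01  1.250e+01 -3.189e+01  4.000e-02 -4.549e+01  3.638e+01]
side 239 209 [0.467 0.318 0.001]
scene 246 212 [0.467 0.234 0.034]
wrist 281 239 [0.444 0.223 0.033]
```

View pics/chk.png

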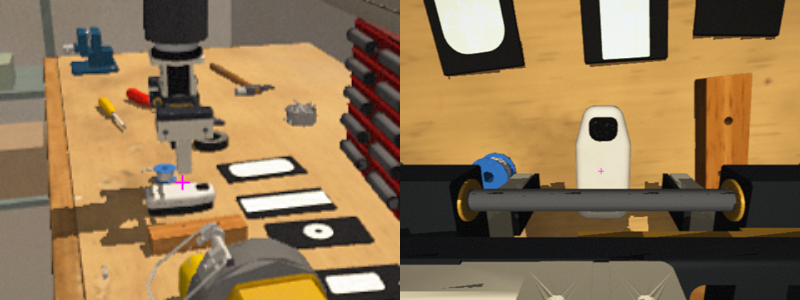

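The cross lies on the detector and the fingers straddle it, so the geometry is right and the grip reading is suspect. I'll repeat the grasp and watch the readings.

```bash
python3 - <<'E'
from look import *
print(robot.read_grip_width(),robot.read_t())
robot.servo_line([.4478,.2218,.006],speed=.12);print(robot.read_grip_width(),robot.read_position().round(4))
print("ret",robot.move_gripper(0.0),robot.read_t())
for i in range(4): print(robot.read_t(),robot.read_grip_width(),robot.read_finger_force(),robot.read_force().round(1));robot.dwell(.2)
im,d=robot.grab_frame("wrist");cv2.imwrite("pics/g.png",im[:,:,::-1])
E
```

```text
1.0005758643548486 19.7083
1.0007761599403668 [0.448  0.2219 0.0064]
ret False 21.6083
21.6083 0.0068356575517232124 0.0 [ 0.6  0.2 -0.6]
21.8083 0.0010918591058721916 0.0 [-0.3 -0.1 -0.1]
22.0083 0.002615259840392835 0.0 [-0.1  0.2 -0.4]
22.2083 0.005654364694349576 0.0 [0.5 0.  0.1]
```

View pics/g.png

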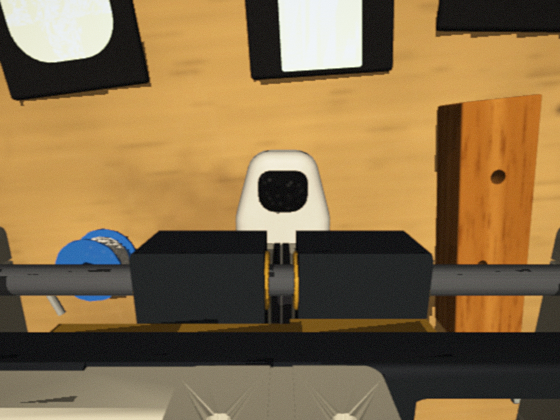

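```bash
python3 - <<'E'
from look import *
p,R=robot.read_position(),robot.read_tcp_rot()
im,d=robot.grab_frame("wrist");ci,M=cam_pose(robot,"wrist",R,p);C=cloud(ci,M,d)
print(p,"bench",C[120,400].round(4),C[100,200].round(4),"det top",C[170,283].round(4),"block",C[200,480].round(4),"finger",C[255,281].round(4),C[243,281].round(4))
im,d=robot.grab_frame("side");ci,M=cam_pose(robot,"side");C=cloud(ci,M,d)
q=np.linalg.inv(M)@[*p,1];uv=q[:2]/q[2]*foc(ci)+[ci["cx"],ci["cy"]];print(uv)
im=np.ascontiguousarray(im[:,:,::-1])[120:270,160:360];cv2.imwrite("pics/s2.png",cv2.resize(im,(800,600),interpolation=cv2.INTER_CUBIC))
for v in range(150,225,5): print(v,C[v,int(uv[0])].round(3))
E
```

```text
[0.44782583 0.22180277 0.0060137 ] bench [ 5.137e-01  1.462e-01 -5.000e-04] [ 0.5345  0.2627 -0.0019] det top [0.4942 0.2173 0.0344] block [0.4687 0.1128 0.0279] finger [0.4481 0.2221 0.0336] [0.4547 0.2216 0.0329]
[238.8054329  222.59228178]
150 [0.445 0.187 0.218]
155 [0.449 0.21  0.198]
160 [0.449 0.212 0.185]
165 [0.448 0.209 0.173]
170 [0.448 0.209 0.16 ]
175 [0.446 0.202 0.149]
180 [0.447 0.208 0.134]
185 [0.431 0.125 0.153]
190 [0.431 0.128 0.139]
195 [0.433 0.136 0.123]
200 [0.432 0.133 0.112]
205 [0.445 0.207 0.065]
210 [0.444 0.207 0.05 ]
215 [0.444 0.211 0.034]
220 [0.441 0.197 0.027]
```

View pics/s2.png

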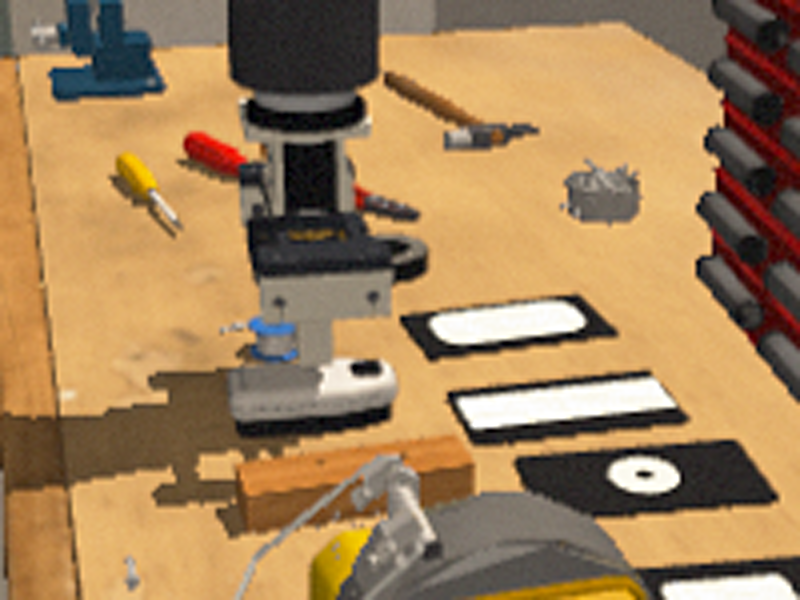

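The side picture shows the shut fingers resting just above the detector's top at about z = 0.036, though the TCP is reported at z = 0.006. The real tips sit higher than the stated TCP, so I'll lift and measure where they are.

```bash
python3 - <<'E'
from look import *
robot.servo_line([.4478,.2218,.12])
for o in [0.0,1.0]:
    robot.move_gripper(o);robot.dwell(.3);p,R=robot.read_position(),robot.read_tcp_rot()
    for n in ["side","scene"]:
        im,d=robot.grab_frame(n);ci,M=cam_pose(robot,n);C=cloud(ci,M,d)
        L=(C-p)@R   # tool coordinates
        m=(d>0)&(abs(L[...,0])<.05)&(abs(L[...,1])<.08)&(L[...,2]>-.09)&(L[...,2]<.05)
        P=L[m];print(o,n,len(P),p.round(4))
        if len(P):
            P=P[P[:,2].argsort()[::-1]]
            print("  tip z pct",np.percentile(P[:,2],[100,98,95,90,80]).round(4));print(P[:12:3].round(4))
            t=P[P[:,2]>P[5,2]-.02];print("  x",np.percentile(t[:,0],[2,50,98]).round(4),"y",np.percentile(t[:,1],[2,50,98]).round(4))
E
```

```text
0.0 side 153 [0.4478 0.2218 0.1199]
  tip z pct [-0.04   -0.0404 -0.0419 -0.044  -0.0484]
[[ 0.0059  0.0138 -0.04  ]
 [ 0.0083  0.0153 -0.0404]
 [ 0.0007  0.0164 -0.0412]
 [-0.0088  0.0116 -0.0427]]
  x [-0.0116 -0.0019  0.0088] y [-0.0094  0.0153  0.0191]
0.0 scene 553 [0.4478 0.2218 0.1199]
  tip z pct [-0.0368 -0.0396 -0.0419 -0.0445 -0.0496]
[[-0.0072  0.008  -0.0368]
 [-0.0084  0.0112 -0.038 ]
 [-0.0093 -0.0069 -0.0383]
 [-0.0104 -0.0132 -0.0393]]
  x [-0.0134 -0.01    0.011 ] y [-0.0148  0.0083  0.0181]
1.0 side 214 [0.4478 0.2218 0.12  ]
  tip z pct [-0.0394 -0.04   -0.0421 -0.0442 -0.0483]
[[ 0.001   0.0564 -0.0394]
 [ 0.0033  0.0579 -0.0398]
 [-0.0087  0.0575 -0.0404]
 [-0.0065  0.0597 -0.0411]]
  x [-0.0111 -0.0038  0.0107] y [-0.05    0.0582  0.0621]
1.0 scene 691 [0.4478 0.2218 0.12  ]
  tip z pct [-0.0364 -0.0391 -0.0411 -0.0441 -0.0493]
[[-0.0049 -0.0442 -0.0364]
 [ 0.0054 -0.0423 -0.0373]
 [-0.0097  0.0534 -0.0381]
 [-0.0101 -0.0424 -0.0387]]
  x [-0.0133 -0.0089  0.0094] y [-0.0577 -0.0406  0.0618]
```

The true fingertips are about 37 mm behind the reported TCP in both cameras, with the gripper open or shut. I'll find the exact offset by descending gently to the bench around the detector, then place it with the correction.

```bash
sed -i 's/up=.12/up=.09/' pp.py; python3 - <<'E'
from pp import *
a,b=m["det"],m["det_t"]
robot.servo_line([.4478,.2218,-.024],speed=.12);robot.dwell(.2);f0=robot.read_force()[2];z=-.024
while z>-.042:
    z-=.0015;robot.servo_line([.4478,.2218,z],speed=.03);f=robot.read_force()[2]
    if abs(f-f0)>4: break
print("contact",z,f0,f,robot.read_position().round(4),robot.read_t())
robot.servo_line([.4478,.2218,z+.005],speed=.05)
print(robot.move_gripper(0.0));robot.dwell(.2);print("mm",robot.read_grip_width()*88,robot.read_finger_force(),robot.read_t())
E
```

```text
contact -0.03750000000000001 0.26939554739662375 7.528623554596767 [ 0.448   0.2219 -0.037 ] 29.725
False
mm 50.84751339967043 29.998066518455744 30.8667
```

Bench contact is at TCP z = -0.037, so the offset is 37 mm. The detector is held at 50.8 mm width with 30 N. Now placing it.

```bash
python3 - <<'E'
s=open('pp.py').read()
s=s.replace("def pick_place(src,a0,dst,a1,zg,zo=.0055,up=.09):\n    g=robot.move_gripper;g(1.0)","def pick_place(src,a0,dst,a1,zg,zo=.0055,up=.09,held=False):\n    g=robot.move_gripper\n    if not held: grasp(g,src,a0,zg,up)\n    w=robot.read_grip_width()*88")
a,rest=s.split("    robot.goto([*src,up]",1); g,rest=rest.split("    robot.servo_line([*src,up],speed=.15)",1)
g="    g(1.0)\n    robot.goto([*src,up]"+g
h,body=a.split("def pick_place",1)
open('pp.py','w').write(h+"def grasp(g,src,a0,zg,up):\n"+g+"def pick_place"+body+"    robot.servo_line([*src,up],speed=.15)"+rest)
E
cat pp.py; python3 - <<'E'
from pp import *
a,b=m["det"],m["det_t"]
pick_place((.4478,.2218),a[4],b[:2],b[4],-.0325,held=True)
r,r2,im=obj("det",*b[:2],base=.005);cv2.imwrite("pics/det2.png",im[:,:,::-1])
print(r[0].round(4),np.round(r[1:],1),r2[0].round(4),np.round(r2[1:],1),"target",np.round(b,4),robot.read_t())
E
```

```text
from look import *
import json
def grasp(g,src,a0,zg,up):
    g(1.0)
    robot.goto([*src,up],down(-90+a0));robot.servo_line([*src,zg],speed=.12)
    g(0.0);robot.dwell(.2);w=robot.read_grip_width()*88;print("grip mm",round(w,1),"force",robot.read_finger_force(),robot.read_position().round(4))
    if w<25: g(1.0);robot.servo_line([*src,up]);raise SystemExit("missed")
def pick_place(src,a0,dst,a1,zg,zo=.0055,up=.09,held=False):
    g=robot.move_gripper
    if not held: grasp(g,src,a0,zg,up)
    w=robot.read_grip_width()*88
    robot.servo_line([*src,up],speed=.15)
    robot.goto([*dst,up],down(-90+a1));robot.servo_line([*dst,zg+zo],speed=.08);robot.dwell(.3)
    print("held",round(robot.read_grip_width()*88,1),"F",robot.read_force().round(1),robot.read_position().round(4))
    g(min(1,(w+24)/88));robot.dwell(.2);robot.servo_line([*dst,up],speed=.15)
m=json.load(open("m.json"))
held 51.1 F [ 0.5 -0.4 -0.8] [ 0.6196  0.3321 -0.0268]
[0.6197 0.3325] [109.2  50.8   2.3] [0.6193 0.3325] [110.9  51.9   2.2] target [  0.6195   0.332  116.9547  57.7473   2.3618] 36.95
```

The detector is centred within 0.5 mm and lined up within 0.2°. Next are the tape and then the spool. A small nail lies by the spool, so I'll turn the grasp to keep off it.

```bash
python3 - <<'E'
from pp import *
b=m["tape_t"];u=np.array([np.cos(np.radians(b[4])),np.sin(np.radians(b[4]))])
pick_place((.4298,-.0364),8.6,np.array(b[:2])-.0012*u,b[4],-.026)
x,y=b[:2];im,d,ci,M,C=hover(x,y);mm=(d>0)&near(C,x,y,.06);mm[228:]=0
for lo in (.055,.035):
    r=rect(C[mm&(C[...,2]>lo)&(C[...,2]<.068)]);print("tape",lo,r[0].round(4),np.round(r[1:],1))
print("target",np.round(b,4),robot.read_t());cv2.imwrite("pics/tape.png",im[:,:,::-1])
b=m["spl_t"]
pick_place(m["spool"][:2],-35,b[:2],-15,-.0335)
r,r2,im=obj("spool",*b[:2],base=.005)
print(r[0].round(4),np.round(r[1:],1),r2[0].round(4),np.round(r2[1:],1),"target",np.round(b,4),robot.read_t());cv2.imwrite("pics/sp.png",im[:,:,::-1])
E
```

```text
grip mm 34.0 force 29.993266873061657 [ 0.4298 -0.0364 -0.026 ]
held 34.0 F [ 0.5  0.8 -1.6] [ 0.6238 -0.0613 -0.0202]
tape 0.055 [ 0.6233 -0.0592] [49.3 33.9 -7.3]
tape 0.035 [ 0.6243 -0.0599] [61.2 35.1 -7.2]
target [ 6.24800e-01 -6.14000e-02  7.20046e+01  4.01496e+01 -7.10350e+00] 47.0833
grip mm 38.8 force 30.000129827549245 [ 0.4429  0.337  -0.0335]
held 38.8 F [ 0.2  1.1 -1.1] [ 0.631   0.0816 -0.0278]
[0.6311 0.0825] [ 38.8  38.2 -89.9] [0.6311 0.0825] [ 38.8  38.4 -89.8] target [ 0.6309  0.0815 43.6775 43.623  45.3712] 58.1083
```

```bash
python3 - <<'E'
import cv2,numpy as np
f=lambda n:cv2.resize(cv2.imread(f"pics/{n}.png")[80:230,205:355],(400,400),interpolation=cv2.INTER_CUBIC)
cv2.imwrite("pics/tsc.png",np.hstack([f("tape"),f("sp")]))
E
```

```text
(no output)
```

View pics/tsc.png

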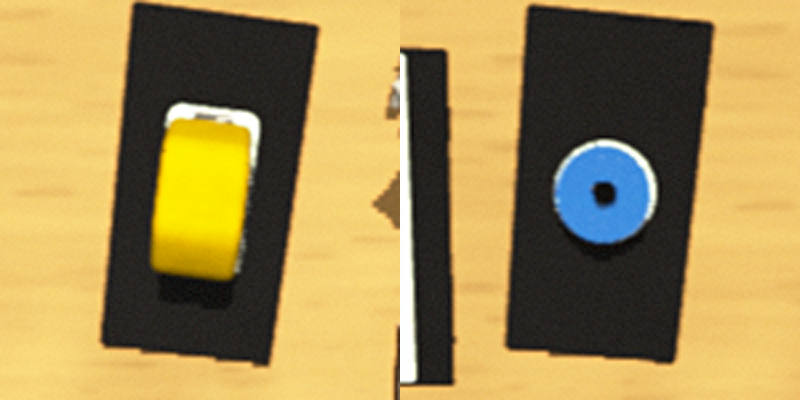

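In the crop, the tape sits about 1.5 mm towards +y on its outline and the spool about 1 mm, from a small camera-to-gripper bias. I'll place the block with that bias removed, then nudge the tape over.

```bash
python3 - <<'E'
from pp import *
a,b=m["blk"],m["blk_t"]
pick_place((a[0],a[1]-.001),a[4],(b[0],b[1]-.001),b[4],-.0325)
r,r2,im=obj("blk",*b[:2],base=.005)
print(r[0].round(4),np.round(r[1:],1),r2[0].round(4),np.round(r2[1:],1),"target",np.round(b,4),robot.read_t())
b=m["tape_t"];s=(.6238,-.0613);d=(.6236,-.0629)
pick_place(s,b[4],d,b[4],-.0205,zo=.0003,up=.09)
x,y=b[:2];im,dd,ci,M,C=hover(x,y);mm=(dd>0)&near(C,x,y,.06);mm[228:]=0
for lo in (.055,.035):
    r=rect(C[mm&(C[...,2]>lo)&(C[...,2]<.068)]);print("tape",lo,r[0].round(4),np.round(r[1:],1))
robot.goto([.5,.16,.33],down(-90));im,_=robot.grab_frame("wrist");cv2.imwrite("pics/end.png",im[:,:,::-1]);print(robot.read_t())
E
```

```text
grip mm 40.0 force 29.973260164260864 [ 0.4508  0.1034 -0.0325]
held 40.1 F [ 0.7 -0.  -3. ] [ 0.617   0.189  -0.0267]
[0.6166 0.1894] [138.8  39.2  -0.7] [0.6165 0.1894] [139.4  39.4  -0.6] target [  0.6169   0.19   144.0302  44.8234  -1.2694] 67.7583
grip mm 34.0 force 29.995597153902054 [ 0.6238 -0.0613 -0.0205]
held 34.0 F [-0.9  0.6 -1.7] [ 0.6237 -0.0629 -0.02  ]
tape 0.055 [ 0.6232 -0.0608] [49.3 34.  -7.1]
tape 0.035 [ 0.6242 -0.0615] [61.2 35.1 -7.2]
78.0333
```

View pics/end.png

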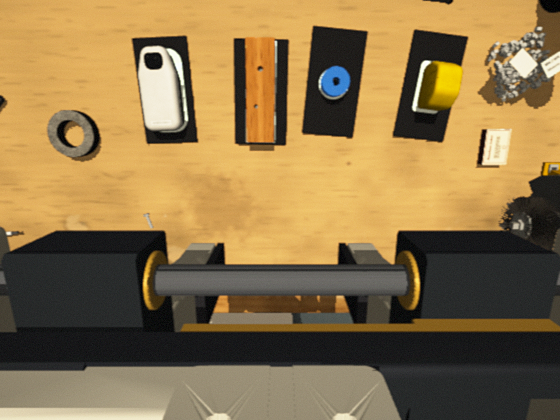

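All four stand on their matching tiles: detector (162,88), block (260,90), spool (335,82) and tape (440,85). The roll (73,133) and the matchbox (495,147) are where they were. Handing in.

```bash
python3 -c "
from rig import robot
robot.dwell(.5);print(robot.job_done(),robot.read_t())"
```

```text
the job is handed in; nothing more can be done
the job is handed in; nothing more can be done
```

I handed the job in at about 79 s: the detector, tape measure, spool and block each stand on their matching tile, measured within about 1 mm and 1° of centre and alignment, and the roll and matchbox look undisturbed in the last picture.

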